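Fit the checking plate on its column and slide the cast under it

ROBOT

A 7-joint arm with a two-finger parallel gripper is mounted at the origin on a cart in front of the work surface, level with it; the furniture and walls round the work are solid. World frame = base frame: x ahead of the robot, y to its left, z up, the work surface at z = 0. Lengths are in m, angles in rad, forces in N, time in s.
With the tool pointing down it reaches from about 0.4 to 0.925 m from the base axis. Payload 5.6 kg.
Tool frame: the origin (TCP) lies on the centre line of the jaws, within the pads' length; the fingertips stand 14 mm ahead of it and the grasp point (between the pads) lies 5 mm behind it; z points along the fingers, y is the line along which they close (so a half turn about z gives the same grasp; the last joint's range is limited). The gripper opens to 85 mm and grips with 20 to 120 N. Pads are 22 mm wide; open, the fingers measure 114 mm over their backs; the gripper's body (76 mm by 85 mm) begins 54 mm behind the grasp point. The pads swing forward as they close: fully open they stand 13 mm farther back than shut.
Start: joints at [-1.365, 0.468, -0.012, 1.603, 0.006, 1.071, -0.056], TCP at [0.16, 0.63, 0.245] pointing down, gripper open.
Joint ranges: [-2.53, 2.53], [-0.31, 2.02], [-1.57, 1.55], [0.28, 2.44], [-1.29, 4.43], [0.15, 1.84], [-2.92, 2.92]. Speed limits (rad/s): [2.57, 2.57, 3.14, 3.14, 3.14, 3.14, 3.14].

INTERFACE

Orientations are given as a rotation vector (axis times angle).
In Python, from cell import ctrl, read_camera, calibration gives the robot as it stands.
- The arm moves only by the shell command python3 -m handwheel 'ROWS'. ROWS is JSON, a list of rows, each an object with "translation": the shift along the world's x, y, z in cm, a list of three; "turn": the turn, a rotation vector about the world's x, y, z in degrees, a list of three; "jaw": the finger opening in cm, from 0 to 8.54. A call has 1 to 20 rows; each row shifts and turns the commanded pose from where the row before left it; what a row does not reach is not made up. A row lasts 1/10 s, in which the tool goes at most 50 mm and 8.59 degrees, less where a joint would pass 70% of its speed; a pose out of reach is approached as far as the arm can. A call with a gripper value outside its range is refused whole. The fingers move at their own pace and stop on an object; the grip force is fixed at half the most. Time passes only in rows, so rows that do not move let the fingers close. It gives the time, the measured TCP pose, the force, the opening and the grip force at its end, in the units of the state.
- ctrl.observe(): the state, without advancing time (a new reading comes with each control period).
- read_camera(name): name is "side" or "top"; returns the picture (384x512x3 uint8, red, green, blue); there is no depth.
- calibration(name): a dict with "intrinsics" (3x3 intrinsics, pixels), "position" and "attitude" of the camera in the world. Camera axes: x right, y down, z forward; pixel columns grow to the right and rows downward; lengths in m; the calibration is good to about 2 mm. A picture is of the moment at which its call begins. calibration takes no time and is no camera call.
- ctrl.hand_in(): hands the job in; it is judged then, once.
The state is a dict: "time_s": time; "q": joint angles; "dq": joint speeds; "tau": joint torques, N m; "tool_pos": TCP position; "orientation": TCP orientation; "ft_force": force on the tool from outside, world axes, zero at the start; "torque": the same for the moment, N m; "width": opening from 0.0 (shut) to 1.0 (fully open); "grasp_force": force on a finger pad.
Only numpy, scipy, OpenCV 4.12 (cv2) and the standard library are available. Lean on these libraries where they do the work, as an engineer would, in place of code of your own. Each camera call takes 0.05 s, during which the arm holds its last target. There are 200 camera calls.

TASK

Set up the cast-checking stand: pick the orange checking plate up by its steel sleeve, slide the sleeve over the top of the upright column and lower it gently all the way down onto the brass stop, with the plate pointing straight out from the foot along the foot's blue line. Only then slide the study cast on its blue carrier in from the side, flat on the worktop, until the cast is centred under the plate and the carrier lies parallel to the foot's long edge, without the teeth striking the plate. Do not drop the sleeve, let go of both parts, and leave everything else where it stands.

Things in the scene. Friction and masses are not known exactly. Their poses are not given: they have to be found in the camera images.
- stand: Fixed stand: grey foot 80x150x18 mm (long along its y); vertical steel column 24 mm in diameter on a brass stop 40 mm in diameter whose top is 45 mm above the worktop. Column top is at 139 mm; the last 11 mm taper to 14 mm diameter. Origin: column axis at worktop level. -x is its front, roughly to the robot, along the foot's blue line; z up.
- stand_target (a point): Point on the worktop 100 mm in front of the column axis (along the stand's -x), where the cast belongs. Axes as the stand's.
- sleeve_center (a point): Centre of the loose checking plate's steel sleeve: upright tube 70 mm long, 44 mm outside, 27 mm inside, open at both ends; this point is on its axis 35 mm above its lower end, which stands on the worktop at first (80 mm up when seated). z up the bore; -x to the plate. Behind (+x) a black knob reaches 48 mm out, 19 mm high. Whole part about 0.3 kg; it balances near the sleeve.
- plate_center (a point): Centre of the flat orange plate (90x90x8 mm) fixed to the sleeve by a 30 mm wide neck, 100 mm from the sleeve's axis along its -x. Its underside is level with the sleeve's lower end, so 45 mm above the worktop when seated. The sleeve turns freely on the column and stays as it is left.
- post_center (a point): Centre of the black square post (20x20 mm, top 56 mm above the carrier's underside, this point 32 mm above it) by which the carrier is held, 105 mm from the cast's centre along the carrier's -x. Its sides lie along the carrier's x and y. A 28 mm square collar round its foot ends 15 mm above the underside.
- cast_center (a point): Centre of the plaster cast fixed on the carrier, 24 mm above the carrier's underside; the teeth end at 38 mm. Carrier: blue sled 165x80x10 mm lying on the worktop, about 0.3 kg, long along its x, reaching 40 mm from the cast's centre at +x and 125 mm at -x (post end); z up. It may go in from either side of the plate, the post staying outside.
- cups: Loose stack of white cups, 74 mm in diameter, 84 mm high; origin under its centre. Leave it.
- gauze: Loose teal carton 94 x 62 x 36 mm; origin under its centre. Leave it.
- strips: Loose orange carton 92 x 114 x 36 mm; origin under its centre. Leave it.
- bur_box: Loose closed magenta acrylic box 136 x 133 mm, 114 mm high; origin under its centre. Leave it.
- burs: Fixed clear stand of burs with closed lid, 87 x 236 mm, 113 mm high, at the back on the left; origin under its centre.
- carton: Loose blue and white carton 88 x 116 x 71 mm; origin under its centre. Leave it.
- tape: Loose roll of tan tape lying flat, 98 mm in diameter, 25 mm high; origin under its centre. Leave it.
Not all that is in view belongs to the job. Of the things that look like the part that bears post_center, the larger one is meant.

How it is judged:
By the outcome, as a careful person would: the job done as asked, in the order asked, and still so for the second after the job is handed in, with the robot touching nothing.
It also fails if it takes over 72 s, if anything falls off the work surface, if the arm or the gripper's body presses on something with over 40 N, if the wrist force passes 120 N, or if a joint passes its speed limit or range.

## Working session

There is one attempt and no reset: what is moved stays moved. The work goes in short steps, Python scripts to look and compute and a shell command to move; the robot and the scene stay as the last step left them, time stands still between calls to the robot, and variables do not carry over. Pictures are saved under pics/ and viewed, at most 10 in all, crops included, and the job is handed in when it is done.

```bash
mkdir -p pics; ls; python3 - <<'E'
from cell import ctrl, read_camera, calibration
import cv2
for n in("side","top"):
    im=read_camera(n); cv2.imwrite(f"pics/{n}0.png",im[:,:,::-1]); c=calibration(n); print(n,c)
s=ctrl.observe(); print(s)
E
```

```text
pics
side {'intrinsics': array([[474.92198716,   0.        , 251.28959966],
       [  0.        , 474.92198716, 193.52186983],
       [  0.        ,   0.        ,   1.        ]]), 'position': array([0.41167351, 0.95526258, 1.57531305]), 'attitude': array([-0.21220749,  2.9780324 , -0.87242778])}
top {'intrinsics': array([[413.45601211,   0.        , 254.66766533],
       [  0.        , 413.45601211, 195.82210116],
       [  0.        ,   0.        ,   1.        ]]), 'position': array([-0.01268891,  0.11154672,  1.73752027]), 'attitude': array([-1.80856946,  2.29022171, -0.3686657 ])}
{'time_s': 0.1, 'q': array([-1.36500677,  0.46832298, -0.01160378,  1.60356177,  0.00596398,
        1.07141868, -0.056297  ]), 'dq': array([-0.00022238, -0.00380958,  0.0016447 , -0.00237512, -0.00101794,
       -0.00136467, -0.00103942]), 'tau': array([ 9.28057307e-04, -5.33518445e+01,  2.14340701e-02, -2.51964623e+01,
        1.14583227e-02,  4.26218903e-03,  1.11015112e-05]), 'tool_pos': array([0.15997995, 0.62948607, 0.24439907]), 'orientation': array([-3.89896612e-01, -3.11718110e+00,  2.62593585e-03]), 'ft_force': array([-0.48293269,  0.83065158, -0.12759903]), 'torque': array([-0.01907147,  0.02720341, -0.01965544]), 'grasp_force': 0.0, 'width': 0.9981932018921057}
```

View pics/top0.png

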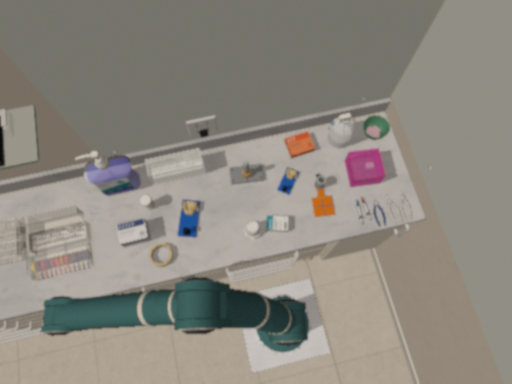

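View pics/side0.png

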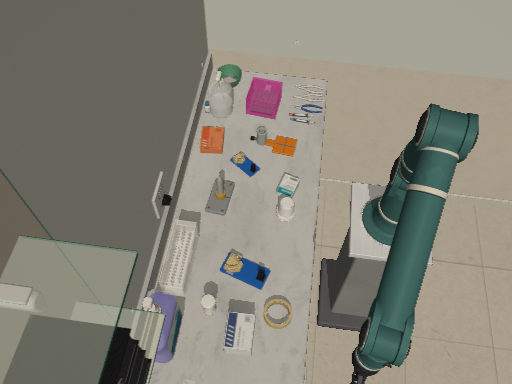

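The top view shows the stand at (247,173), the checking plate at (322,205) with its sleeve at (320,181), the large carrier at (189,218) and a small decoy at (289,181). The side view shows the stand foot at (221,196), sleeve at (262,136) and carrier at (245,270).

```bash
cat > h.py <<'E'
import numpy as np, cv2
from scipy.spatial.transform import Rotation as R
from cell import ctrl, read_camera, calibration
def cam(n):
    c=calibration(n); return c["intrinsics"],np.array(c["position"]),R.from_rotvec(c["attitude"]).as_matrix()
def ray(n,uv,z):
    K,p,A=cam(n); d=A@np.linalg.solve(K,[uv[0],uv[1],1.]); return (p+d*(z-p[2])/d[2])[:3]
def proj(n,X):
    K,p,A=cam(n); v=K@(A.T@(np.array(X)-p)); return v[:2]/v[2]
def blobs(n,im,lo,hi,z,amin=40):
    h=cv2.cvtColor(im,cv2.COLOR_RGB2HSV); m=cv2.inRange(h,np.array(lo),np.array(hi))
    out=[]
    for c in cv2.findContours(m,cv2.RETR_EXTERNAL,cv2.CHAIN_APPROX_NONE)[0]:
        if cv2.contourArea(c)<amin: continue
        P=np.array([ray(n,q,z)[:2] for q in c[:,0]]).astype(np.float32)
        r=cv2.minAreaRect(P*1000); out.append((cv2.contourArea(c),c[:,0].mean(0).round(1),np.round(r[0],1),np.round(r[1],1),round(r[2],1)))
    return out
E
python3 - <<'E'
from h import *
print(proj("top",[.16,.63,.245]),proj("side",[.16,.63,.245]))
for n in("side","top"):
    im=read_camera(n)
    print(n,"orange z8");[print(b) for b in blobs(n,im,(5,170,120),(18,255,255),.008)]
    print("blue z10");[print(b) for b in blobs(n,im,(105,150,60),(122,255,255),.010)]
    s=im[60:300,185:330] if n=="side" else im[120:250,120:350]
    k=2.4 if n=="side" else 3.4
    cv2.imwrite(f"pics/{n}1.png",cv2.resize(s,None,fx=k,fy=k,interpolation=cv2.INTER_CUBIC)[:,:,::-1])
E
```

```text
[ 98.52504876 318.68525899] [356.63249717 370.79534902]
side orange z8
(357.5, array([281.2, 144.9]), array([ 453.9, -299.3]), array([ 90.9, 121.6]), 83.5)
(100.0, array([205.8, 138.4]), array([ 770.9, -291.4]), array([ 36.5, 115.9]), 12.9)
blue z10
(549.0, array([250.2, 273.1]), array([495.4, 290.5]), array([ 78.5, 114. ]), 71.9)
(139.0, array([248.5, 166.9]), array([ 570.7, -166.5]), array([56.7, 83.6]), 52.6)
top orange z8
(313.5, array([322.6, 203.8]), array([ 453. , -299.4]), array([ 80. , 117.6]), 83.1)
(58.5, array([301.4, 137.2]), array([ 775.5, -295.3]), array([28.5, 63.6]), 6.6)
blue z10
(301.0, array([188. , 223.9]), array([491.1, 290.7]), array([ 69.9, 100.1]), 72.0)
(101.0, array([286. , 184.6]), array([ 567.7, -167.2]), array([46.2, 68.2]), 53.7)
```

View pics/top1.png

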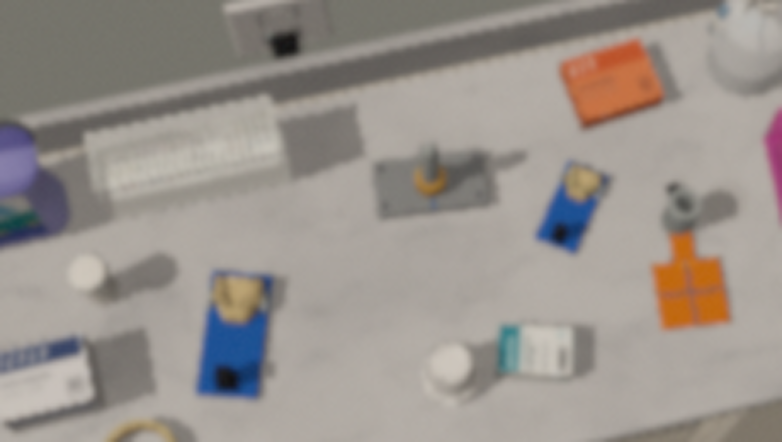

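View pics/side1.png

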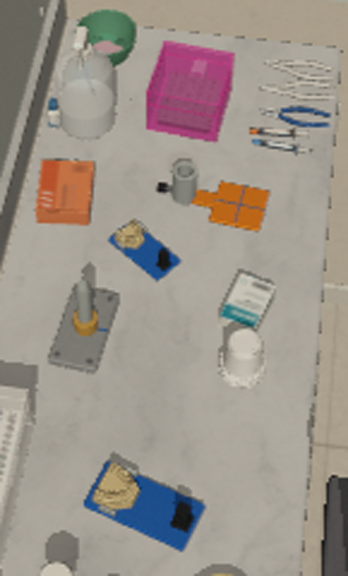

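```bash
python3 - <<'E'
from h import *
T=lambda u,v,z:ray("top",(120+u/3.4-.4,120+v/3.4-.4),z).round(4)
S=lambda u,v,z:ray("side",(185+u/2.4-.3,60+v/2.4-.3),z).round(4)
print("sleeve top",T(684,200,.07),S(184,166,.07))
print("plate",T(692,293,.008),S(239,205,.008))
print("knob",T(673,188,.035),S(163,187,.035))
print("coltop",T(430,148,.139),S(88,268,.139))
print("foot T",[T(*p,.018) for p in((374,163),(487,151),(495,206),(380,218))])
print("foot S",[S(*p,.018) for p in((79,288),(119,291),(97,371),(49,360))])
print("post",T(227,374,.056),S(183,510,.056))
print("cups/gauze",T(450,362,.084),T(537,350,.036),"strips",T(612,80,.036),"small",T(572,207,.01))
print("carr T",[T(*p,.01) for p in((212,271),(272,275),(262,397),(198,393))])
print("carr S",[S(*p,.01) for p in((104,460),(204,508),(187,549),(84,503))])
for n in("side","top"):
    im=read_camera(n); h=cv2.cvtColor(im,cv2.COLOR_RGB2HSV)
    print(n,"gray foot");[print(b) for b in blobs(n,im,(0,0,60),(179,60,135),.018,150)]
    for nm,p in(("foot",[(500,300)]),):
        pass
    u,v=map(int,proj(n,[.66,-.05,.018])); print(h[v-1:v+2,u-1:u+2].reshape(-1,3)[:3].tolist())
E
```

```text
sleeve top [ 0.5382 -0.3085  0.07  ] [ 0.5364 -0.3201  0.07  ]
plate [ 0.4335 -0.2983  0.008 ] [ 0.435  -0.2988  0.008 ]
knob [ 0.5691 -0.3081  0.035 ] [ 0.5692 -0.2974  0.035 ]
coltop [ 0.6538 -0.0064  0.139 ] [ 0.6509 -0.0372  0.139 ]
foot T [array([0.7005, 0.0614, 0.018 ]), array([ 0.6825, -0.0877,  0.018 ]), array([ 0.6046, -0.0794,  0.018 ]), array([0.6232, 0.0702, 0.018 ])]
foot S [array([ 0.6787, -0.0788,  0.018 ]), array([ 0.6124, -0.0825,  0.018 ]), array([0.6226, 0.0731, 0.018 ]), array([0.7013, 0.0642, 0.018 ])]
post [0.4537 0.2975 0.056 ] [0.4569 0.3034 0.056 ]
cups/gauze [0.398  0.0291 0.084 ] [ 0.3997 -0.0825  0.036 ] strips [ 0.7359 -0.2718  0.036 ] small [ 0.5827 -0.1781  0.01  ]
carr T [array([0.6054, 0.2968, 0.01  ]), array([0.5821, 0.2224, 0.01  ]), array([0.4271, 0.2652, 0.01  ]), array([0.4508, 0.3424, 0.01  ])]
carr S [array([0.587 , 0.2202, 0.01  ]), array([0.428 , 0.2761, 0.01  ]), array([0.4448, 0.3429, 0.01  ]), array([0.6047, 0.2936, 0.01  ])]
side gray foot
(5777.5, array([ 58.6, 352.5]), array([1057.4,  654.3]), array([293.3, 222.4]), 0.1)
(280.5, array([
[... 459 characters left out ...]
. ,  82.5]), 83.6)
(47836.5, array([119.5, 171.6]), array([1244.1, -306.4]), array([1050.8, 1824.4]), 16.4)
[[27, 21, 136], [30, 17, 123], [30, 22, 103]]
top gray footTraceback (most recent call last):
  File "<stdin>", line 16, in <module>
  File "h.py", line 15, in blobs
    P=np.array([ray(n,q,z)[:2] for q in c[:,0]]).astype(np.float32)
                ~~~^^^^^^^
  File "h.py", line 7, in ray
    K,p,A=cam(n); d=A@np.linalg.solve(K,[uv[0],uv[1],1.]); return (p+d*(z-p[2])/d[2])[:3]
          ~~~^^^
  File "h.py", line 5, in cam
    c=calibration(n); return c["intrinsics"],np.array(c["position"]),R.from_rotvec(c["attitude"]).as_matrix()
ValueError: time passes only in moves, steps and waits
```

```bash
python3 -m handwheel '[{"translation":[3.3,-3.3,0],"turn":[0,0,1],"jaw":8.5},{"translation":[3.3,-3.3,0],"turn":[0,0,1],"jaw":8.5},{"translation":[3.3,-3.3,0],"turn":[0,0,1],"jaw":8.5},{"translation":[3.3,-3.3,0],"turn":[0,0,1],"jaw":8.5},{"translation":[3.3,-3.3,0],"turn":[0,0,1],"jaw":8.5},{"translation":[3.3,-3.3,0],"turn":[0,0,1],"jaw":8.5},{"translation":[3.3,-3.3,0],"turn":[0,0,1],"jaw":8.5},{"translation":[3.3,-3.3,0],"turn":[0,0,0.5],"jaw":8.5},{"translation":[3.3,-3.3,0],"turn":[0,0,0],"jaw":8.5},{"translation":[0.6,-4.9,0],"turn":[0,0,0],"jaw":8.5},{"translation":[0.6,-4.9,0],"turn":[0,0,0],"jaw":8.5},{"translation":[0.6,-4.9,0],"turn":[0,0,0],"jaw":8.5},{"translation":[0.6,-4.9,0],"turn":[0,0,0],"jaw":8.5},{"translation":[0.6,-4.9,0],"turn":[0,0,0],"jaw":8.5},{"translation":[0.6,-4.9,0],"turn":[0,0,0],"jaw":8.5},{"translation":[0.6,-4.9,0],"turn":[0,0,0],"jaw":8.5},{"translation":[0.6,-4.9,0],"turn":[0,0,0],"jaw":8.5},{"translation":[0.6,-4.9,0],"turn":[0,0,0],"jaw":8.5},{"translation":[0,0,0],"turn":[0,0,0],"jaw":8.5},{"translation":[0,0,0],"turn":[0,0,0],"jaw":8.5}]'
cat >> h.py <<'E'
def st():
    s=ctrl.observe(); M=R.from_rotvec(s["orientation"]).as_matrix()
    print("t",round(s["time_s"],2),"p",s["tool_pos"].round(4),"psi",round(np.degrees(np.arctan2(M[1,1],M[0,1])),2),"zdir",M[:,2].round(3),"F",s["ft_force"].round(1),"T",s["torque"].round(2),"w",round(s["width"]*85,1),"g",round(s["grasp_force"],1))
    return s
E
python3 - <<'E'
from h import *
st()
for n in("side","top"):
    im=read_camera(n); cv2.imwrite(f"pics/{n}2.png",im[:,:,::-1])
    # neck/plate split: square part from rows
    print(n);[print(b) for b in blobs(n,im,(5,170,120),(18,255,255),.008)]
    print("foot");[print(b) for b in blobs(n,im[:, :],(85,0,60),(179,60,135),.018,150) if 300<b[2][0]<900 and abs(b[2][1])<150] if n=="side" else 0
    print("burs",proj("top",[.68,.2,0]))
E
```

```text
time_s: 2.3
tool_pos: [0.5109, -0.1092, 0.2452]
orientation: [-0.19, -3.136, -0.0]
ft_force: [-1.0, 1.0, 0.3]
width: 0.994
grasp_force: 0.0
t 2.3 p [ 0.5109 -0.1092  0.2452] psi 83.06 zdir [-0.  0. -1.] F [-1.   1.   0.3] T [ 0.02  0.01 -0.01] w 84.5 g 0.0
side
(353.0, array([281.4, 144.6]), array([ 453.9, -299.3]), array([ 90.9, 121.6]), 83.5)
(73.0, array([205.4, 133.2]), array([ 774.3, -313.2]), array([31.3, 71.5]), 5.7)
foot
burs [200.62670157 179.84533225]
top
(306.0, array([322.3, 203.9]), array([ 453. , -299.4]), array([ 80. , 117.6]), 83.1)
foot
burs [200.62670157 179.84533225]
```

```bash
python3 -m handwheel '[{"translation":[0.6,-4.9,0],"turn":[0,0,0],"jaw":8.5},{"translation":[0.6,-4.9,0],"turn":[0,0,0],"jaw":8.5},{"translation":[0.6,-4.9,0],"turn":[0,0,0],"jaw":8.5},{"translation":[0.6,-4.9,0],"turn":[0,0,0],"jaw":8.5},{"translation":[0,-0.4,-4],"turn":[0,0,0],"jaw":8.5},{"translation":[0,0,-4],"turn":[0,0,0],"jaw":8.5},{"translation":[0,0,0],"turn":[0,0,0],"jaw":8.5},{"translation":[0,0,0],"turn":[0,0,0],"jaw":8.5}]'
python3 - <<'E'
from h import *
st()
out=[]
for n,z in(("side",.07),("top",.07)):
    im=read_camera(n); u,v=map(int,proj(n,[.535,-.31,.05])); print(n,u,v)
    out.append(cv2.resize(im[v-35:v+35,u-35:u+35],(400,400),interpolation=cv2.INTER_CUBIC))
cv2.imwrite("pics/g.png",np.hstack(out)[:,:,::-1])
E
```

```text
time_s: 3.2
tool_pos: [0.5358, -0.3064, 0.1654]
orientation: [-0.181, -3.135, -0.001]
ft_force: [0.6, -0.4, 1.0]
width: 0.994
grasp_force: 0.0
t 3.2 p [ 0.5358 -0.3064  0.1654] psi 83.39 zdir [-0.001  0.001 -1.   ] F [ 0.6 -0.4  1. ] T [ 0.01  0.04 -0.  ] w 84.5 g 0.0
side 261 133
top 320 180
```

View pics/g.png

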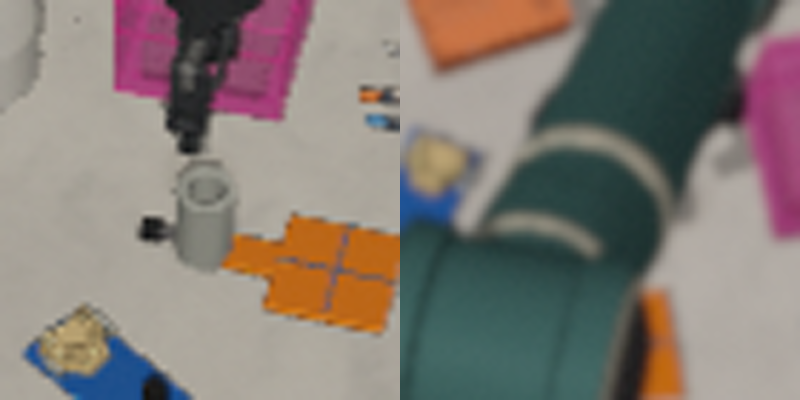

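Side crop: sleeve bore centre at (208,188), the fingers straddle it from behind; the top view is blocked by the arm.

```bash
python3 - <<'E'
from h import *
c=lambda u,v:(226+u*.175-.41,98+v*.175-.41)
print(ray("side",c(208,188),.07),ray("side",c(203,262),0), proj("side",[.535,-.3095,.07]),c(208,188), "fingertips mid",ray("side",c(190,140),.151))
E
```

```text
[ 0.53270513 -0.31190061  0.07      ] [ 5.32952618e-01 -2.99867186e-01 -2.22044605e-16] [261.36212061 130.87217515] (261.98999999999995, 130.49) fingertips mid [ 0.54394583 -0.28450831  0.151     ]
```

```bash
python3 -m handwheel '[{"translation":[-0.2,-0.4,-3],"turn":[0,0,0],"jaw":8.5},{"translation":[0,0,-3],"turn":[0,0,0],"jaw":8.5},{"translation":[0,0,-3],"turn":[0,0,0],"jaw":8.5},{"translation":[0,0,-1.6],"turn":[0,0,0],"jaw":8.5},{"translation":[0,0,-1],"turn":[0,0,0],"jaw":8.5},{"translation":[0,0,0],"turn":[0,0,0],"jaw":8.5},{"translation":[0,0,0],"turn":[0,0,0],"jaw":8.5},{"translation":[0,0,0],"turn":[0,0,0],"jaw":5.5},{"translation":[0,0,0],"turn":[0,0,0],"jaw":5},{"translation":[0,0,0],"turn":[0,0,0],"jaw":4.6},{"translation":[0,0,0],"turn":[0,0,0],"jaw":4.2},{"translation":[0,0,0],"turn":[0,0,0],"jaw":3.5},{"translation":[0,0,0],"turn":[0,0,0],"jaw":3.5},{"translation":[0,0,0],"turn":[0,0,0],"jaw":3.5}]'
python3 -c "
from h import *
st()"
```

```text
time_s: 4.7
tool_pos: [0.5337, -0.3113, 0.0504]
orientation: [0.184, 3.135, 0.002]
ft_force: [-0.7, 2.1, 6.9]
width: 0.507
grasp_force: 59.8
t 4.7 p [ 0.5337 -0.3113  0.0504] psi 83.27 zdir [ 0.001  0.001 -1.   ] F [-0.7  2.1  6.9] T [ 0.58  0.22 -0.02] w 43.1 g 59.8
```

```bash
python3 -m handwheel '[{"translation":[0,0,0.5],"turn":[0,0,0],"jaw":3.5},{"translation":[0,0,2],"turn":[0,0,0],"jaw":3.5},{"translation":[0,0,3],"turn":[0,0,0],"jaw":3.5},{"translation":[0,0,4],"turn":[0,0,0],"jaw":3.5},{"translation":[0,0,4],"turn":[0,0,0],"jaw":3.5},{"translation":[0,0,3],"turn":[0,0,0],"jaw":3.5},{"translation":[0.5,1.3,1],"turn":[0,0,0],"jaw":3.5},{"translation":[1,2.5,0],"turn":[0,0,0],"jaw":3.5},{"translation":[1.4,3.5,0],"turn":[0,0,0],"jaw":3.5},{"translation":[1.4,3.5,0],"turn":[0,0,0],"jaw":3.5},{"translation":[1.4,3.5,0],"turn":[0,0,0],"jaw":3.5},{"translation":[1.4,3.5,0],"turn":[0,0,0],"jaw":3.5},{"translation":[1.4,3.5,0],"turn":[0,0,0],"jaw":3.5},{"translation":[1.4,3.5,0],"turn":[0,0,0],"jaw":3.5},{"translation":[1,2.5,0],"turn":[0,0,0],"jaw":3.5},{"translation":[0.7,2,0],"turn":[0,0,0],"jaw":3.5},{"translation":[0.3,1,0],"turn":[0,0,0],"jaw":3.5},{"translation":[0,0,0],"turn":[0,0,0],"jaw":3.5},{"translation":[0,0,0],"turn":[0,0,0],"jaw":3.5},{"translation":[0,0,0],"turn":[0,0,0],"jaw":3.5}]'
python3 - <<'E'
from h import *
s=st()
out=[]
for n in("side","top"):
    im=read_camera(n); u,v=map(int,proj(n,[.60,-.01,.12])); print(n,u,v)
    [print(b) for b in blobs(n,im,(5,170,100),(18,255,255),.179)]
    out.append(cv2.resize(im[v-35:v+35,u-35:u+35],(400,400),interpolation=cv2.INTER_CUBIC))
cv2.imwrite("pics/h.png",np.hstack(out)[:,:,::-1])
E
```

```text
time_s: 6.7
tool_pos: [0.6515, -0.0111, 0.2241]
orientation: [-0.189, -3.135, 0.002]
ft_force: [0.3, -0.3, -2.9]
width: 0.504
grasp_force: 61.6
t 6.7 p [ 0.6515 -0.0111  0.2241] psi 83.09 zdir [-0.001 -0.001 -1.   ] F [ 0.3 -0.3 -2.9] T [-0.04  0.01  0.07] w 42.8 g 61.6
side 233 181
(513.0, array([243.4, 176. ]), array([571.1,  -2.6]), array([ 90.3, 121.7]), 82.3)
top 249 176
(66.5, array([302. , 149.6]), array([ 646.7, -238.7]), array([32.2, 87.6]), 6.3)
(54.5, array([301.4, 137. ]), array([ 698.3, -255. ]), array([24.2, 57.3]), 6.6)
```

View pics/h.png

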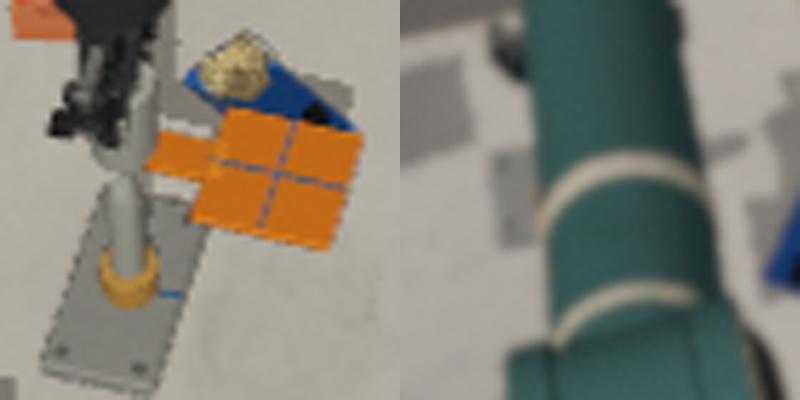

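The plate is held level over the foot, in line with the blue line; the sleeve hides the column's top. I'll locate the column better in the early unobstructed pictures.

```bash
python3 - <<'E'
from h import *
out=[]
for n in("side","top"):
    im=cv2.imread(f"pics/{n}0.png"); u,v=map(int,proj(n,[.652,-.01,.08])); print(n,u,v)
    for X in([.653,-.008,.139],[.653,-.008,.045]): print(((proj(n,X)-[u-16,v-24]+.5)*12).round(1))
    out.append(cv2.resize(im[v-24:v+24,u-16:u+16],None,fx=12,fy=12,interpolation=cv2.INTER_CUBIC))
cv2.imwrite("pics/col.png",np.hstack(out))
for z in(.174,.178,.182):
  r=[np.array(ray("side",(243.4,176),z))]; print(z,r)
E
```

```text
side 220 186
[191.  194.8]
[205.1 361.7]
top 247 168
[191.9 236.5]
[197.2 336.6]
0.174 [array([ 0.56336268, -0.00442941,  0.174     ])]
0.178 [array([ 0.56292969, -0.00169   ,  0.178     ])]
0.182 [array([0.5624967 , 0.00104941, 0.182     ])]
```

View pics/col.png

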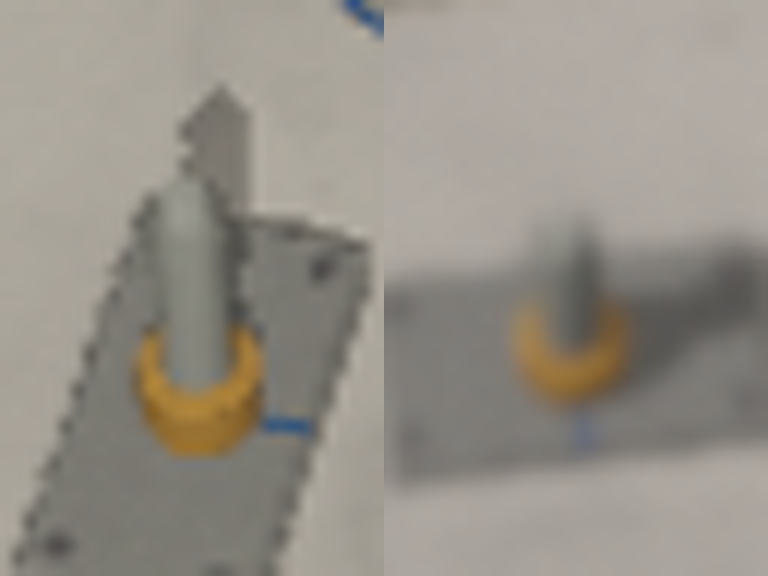

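```bash
python3 - <<'E'
from h import *
c=lambda u,v:(198+u*.175-.41,146+v*.175-.41)
p=ray("side",c(277,174),.182); print("plate",p, p+.1*np.array([.992,-.127,0]))
a=[c(*q) for q in((232,108),(364,133),(328,249),(192,219))]; Q=np.array([ray("side",q,.182) for q in a]); print(Q.round(4),Q.mean(0)); print(np.degrees(np.arctan2(*(Q[0]+Q[3]-Q[1]-Q[2])[[1,0]])),np.degrees(np.arctan2(*(Q[2]+Q[3]-Q[1]-Q[0])[[1,0]]))-90)
for X in([.654,-.0055],[.653,-.008]):
  x,y=X
  print((proj("side",[x,y+.0115,.045])-[204,162]+.5)*12,"obs 197,390", (proj("side",[x,y+.019,.018])-[204,162]+.5)*12,"obs 200,457",(proj("side",[x,y,.139])-[204,162]+.5)*12,(proj("top",[x,y,.139])-[231,144]+.5)*12,(proj("top",[x-.02,y,.018])-[231,144]+.5)*12,"obs 188,405",(proj("top",[x-.0115,y,.045])-[231,144]+.5)*12,"obs 188,352")
s0=lambda u,v:(204+u/12-.5,162+v/12-.5)
F=np.array([ray("side",s0(*q),.018) for q in((372,243),(272,576),(15,570),(150,195))]); print(F.round(4)); print(np.degrees(np.arctan2(*(F[0]-F[1])[[0,1]])))
E
```

```text
plate [ 5.53066512e-01 -1.58603596e-04  1.82000000e-01] [ 0.65226651 -0.0128586   0.182     ]
[[ 0.5887 -0.0464  0.182 ]
 [ 0.5033 -0.0392  0.182 ]
 [ 0.514   0.0506  0.182 ]
 [ 0.6001  0.0409  0.182 ]] [0.5515299  0.00147639 0.182     ]
-5.631203082519686 -7.092034597534038
[194.39625335 397.86307658] obs 197,390 [194.31147522 462.45524637] obs 200,457 [186.3361106  201.07295414] [184.22523685 235.47767274] [203.69546814 411.47680159] obs 188,405 [197.06145133 364.02317422] obs 188,352
[198.86607614 391.69183375] obs 197,390 [198.7356878  456.30233952] obs 200,457 [190.99923944 194.78634816] [191.85613411 236.51552488] [210.87672903 412.46575528] obs 188,405 [204.33323807 365.02126267] obs 188,352
[[ 0.611  -0.0788  0.018 ]
 [ 0.6222  0.0517  0.018 ]
 [ 0.7033  0.0613  0.018 ]
 [ 0.6867 -0.0871  0.018 ]]
-175.08582487290286
```

```bash
python3 -m handwheel '[{"translation":[0.15,0.4,0],"turn":[0,0,0],"jaw":3.5},{"translation":[0,0,-1.5],"turn":[0,0,0],"jaw":3.5},{"translation":[0,0,-1.5],"turn":[0,0,0],"jaw":3.5},{"translation":[0,0,-0.4],"turn":[0,0,0],"jaw":3.5},{"translation":[0,0,-0.3],"turn":[0,0,0],"jaw":3.5},{"translation":[0,0,-0.2],"turn":[0,0,0],"jaw":3.5},{"translation":[0,0,-0.1],"turn":[0,0,0],"jaw":3.5},{"translation":[0,0,0],"turn":[0,0,0],"jaw":3.5},{"translation":[0,0,0],"turn":[0,0,0],"jaw":3.5}]'
python3 - <<'E'
from h import *
s=st()
im=read_camera("side"); u,v=map(int,proj("side",[.63,-.01,.10]))
print([b for b in blobs("side",im,(5,170,100),(18,255,255),.143)])
cv2.imwrite("pics/i.png",cv2.resize(im[v-30:v+30,u-30:u+30],(600,600),interpolation=cv2.INTER_CUBIC)[:,:,::-1])
E
```

```text
time_s: 7.7
tool_pos: [0.6538, -0.005, 0.1847]
orientation: [0.185, 3.135, 0.0]
ft_force: [0.1, 0.6, -3.7]
width: 0.507
grasp_force: 61.6
t 7.7 p [ 0.6538 -0.005   0.1847] psi 83.24 zdir [ 0.001  0.    -1.   ] F [ 0.1  0.6 -3.7] T [ 0.   -0.05 -0.05] w 43.1 g 61.6
[(502.5, array([242.2, 183.3]), array([573.1,   6.1]), array([ 89.8, 124. ]), 83.2)]
```

View pics/i.png

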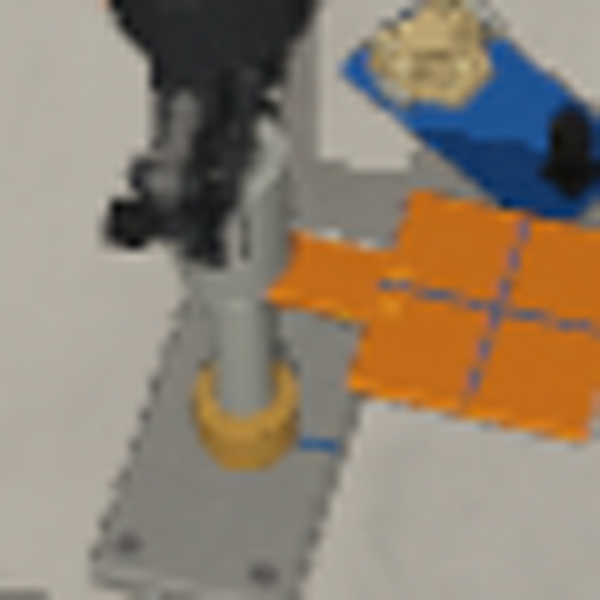

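Side crop: sleeve's lower end (232,290) sits over the column top (244,300), no contact force, so the taper is in the bore. Lowering slowly.

```bash
python3 -m handwheel '[{"translation":[0,0,-0.2],"turn":[0,0,0],"jaw":3.5},{"translation":[0,0,-0.2],"turn":[0,0,0],"jaw":3.5},{"translation":[0,0,-0.1],"turn":[0,0,0],"jaw":3.5},{"translation":[0,0,0],"turn":[0,0,0],"jaw":3.5}]'
python3 -c "
from h import *
st()"
```

```text
time_s: 8.15
tool_pos: [0.6534, -0.005, 0.179]
orientation: [-0.185, -3.136, 0.0]
ft_force: [-0.2, 0.7, -3.3]
width: 0.507
grasp_force: 61.6
t 8.15 p [ 0.6534 -0.005   0.179 ] psi 83.24 zdir [-0. -0. -1.] F [-0.2  0.7 -3.3] T [ 0.01 -0.02 -0.04] w 43.1 g 61.6
```

```bash
python3 -m handwheel '[{"translation":[0,0,-0.2],"turn":[0,0,0],"jaw":3.5},{"translation":[0,0,-0.2],"turn":[0,0,0],"jaw":3.5},{"translation":[0,0,0],"turn":[0,0,0],"jaw":3.5}]'
python3 -c "
from h import *
st()"
```

```text
time_s: 8.45
tool_pos: [0.6534, -0.005, 0.1749]
orientation: [-0.185, -3.136, 0.0]
ft_force: [0.1, 0.2, -3.0]
width: 0.504
grasp_force: 61.6
t 8.45 p [ 0.6534 -0.005   0.1749] psi 83.24 zdir [-0. -0. -1.] F [ 0.1  0.2 -3. ] T [ 0.   -0.05  0.07] w 42.9 g 61.6
```

```bash
python3 -m handwheel '[{"translation":[0,0,-0.3],"turn":[0,0,0],"jaw":3.5},{"translation":[0,0,-0.4],"turn":[0,0,0],"jaw":3.5},{"translation":[0,0,-0.4],"turn":[0,0,0],"jaw":3.5},{"translation":[0,0,-0.4],"turn":[0,0,0],"jaw":3.5},{"translation":[0,0,0],"turn":[0,0,0],"jaw":3.5}]'
python3 -c "
from h import *
st()"
```

```text
time_s: 8.95
tool_pos: [0.6533, -0.0051, 0.1594]
orientation: [-0.185, -3.135, 0.001]
ft_force: [-0.1, 0.6, -1.7]
width: 0.505
grasp_force: 61.6
t 8.95 p [ 0.6533 -0.0051  0.1594] psi 83.24 zdir [-0.001 -0.    -1.   ] F [-0.1  0.6 -1.7] T [-0.1  -0.04 -0.05] w 42.9 g 61.6
```

Sliding freely. Lower to about 5 mm above the stop.

```bash
python3 -m handwheel '[{"translation":[0,0,-0.5],"turn":[0,0,0],"jaw":3.5},{"translation":[0,0,-0.6],"turn":[0,0,0],"jaw":3.5},{"translation":[0,0,-0.6],"turn":[0,0,0],"jaw":3.5},{"translation":[0,0,-0.6],"turn":[0,0,0],"jaw":3.5},{"translation":[0,0,-0.6],"turn":[0,0,0],"jaw":3.5},{"translation":[0,0,0],"turn":[0,0,0],"jaw":3.5}]'
python3 -c "
from h import *
st()"
python3 -m handwheel '[{"translation":[0,0,-0.6],"turn":[0,0,0],"jaw":3.5},{"translation":[0,0,-0.6],"turn":[0,0,0],"jaw":3.5},{"translation":[0,0,-0.6],"turn":[0,0,0],"jaw":3.5},{"translation":[0,0,-0.6],"turn":[0,0,0],"jaw":3.5},{"translation":[0,0,-0.5],"turn":[0,0,0],"jaw":3.5},{"translation":[0,0,0],"turn":[0,0,0],"jaw":3.5}]'
python3 - <<'E'
from h import *
s=st()
im=read_camera("side")
print([b for b in blobs("side",im,(5,170,100),(18,255,255),.053+s["tool_pos"][2]-.0954)])
E
```

```text
time_s: 9.55
tool_pos: [0.6532, -0.0052, 0.1301]
orientation: [-0.185, -3.135, 0.001]
ft_force: [0.2, 0.2, -3.2]
width: 0.505
grasp_force: 61.6
t 9.55 p [ 0.6532 -0.0052  0.1301] psi 83.24 zdir [-0.001 -0.    -1.   ] F [ 0.2  0.2 -3.2] T [-0.07 -0.03 -0.02] w 42.9 g 61.6
time_s: 10.15
tool_pos: [0.6533, -0.0051, 0.1013]
orientation: [-0.185, -3.135, 0.001]
ft_force: [0.1, -0.3, -3.6]
width: 0.503
grasp_force: 61.6
t 10.15 p [ 0.6533 -0.0051  0.1013] psi 83.24 zdir [-0.001 -0.    -1.   ] F [ 0.1 -0.3 -3.6] T [-0.11 -0.08  0.03] w 42.7 g 61.6
[(460.0, array([243.1, 195.5]), array([573.6,   4.9]), array([ 89.9, 123.1]), 83.1)]
```

```bash
python3 -m handwheel '[{"translation":[0,0,-0.2],"turn":[0,0,0],"jaw":3.5},{"translation":[0,0,-0.2],"turn":[0,0,0],"jaw":3.5},{"translation":[0,0,-0.1],"turn":[0,0,0],"jaw":3.5},{"translation":[0,0,0],"turn":[0,0,0],"jaw":3.5}]'
python3 -m handwheel '[{"translation":[0,0,-0.1],"turn":[0,0,0],"jaw":3.5},{"translation":[0,0,0],"turn":[0,0,0],"jaw":3.5}]'
python3 - <<'E'
from h import *
# foot edges in the first side picture: subpixel edge by gradient along normals to expected edges
im=cv2.cvtColor(cv2.imread("pics/side0.png"),cv2.COLOR_BGR2GRAY).astype(np.float32)
c=np.array([.6535,-.007]); 
for yaw in(-6.5,):
  a=np.radians(yaw); ex=np.array([np.cos(a),np.sin(a)]); ey=np.array([-ex[1],ex[0]])
  for nm,off,n,t,rg in(("front",-.04,ex,ey,[*np.linspace(-.065,-.03,8),*np.linspace(-.0,.065,12)]),("left",.075,ey,ex,np.linspace(-.033,.033,14)),("right",-.075,ey,ex,np.linspace(-.035,.0,8))):
    pts=[]
    for s in rg:
        d=np.linspace(-.012,.012,49)
        uv=np.array([proj("side",[*(c+t*s+n*(off+k)),.018]) for k in d],np.float32)
        p=cv2.remap(im,uv[:,0],uv[:,1],cv2.INTER_LINEAR).ravel(); g=np.abs(np.gradient(cv2.GaussianBlur(p[None],(1,1),0).ravel()))
        g=np.convolve(g,np.ones(9)/9,'same'); k=g.argmax(); pts.append((s,d[k]))
    P=np.array(pts); f=np.polyfit(P[:,0],P[:,1],1); r=P[:,1]-np.polyval(f,P[:,0]); ok=abs(r)<2*np.median(abs(r))+.0005; f=np.polyfit(P[ok,0],P[ok,1],1)
    print(nm,"slope deg",np.degrees(f[0]).round(2),"offset mm",(f[1]*1000).round(2),"rms",(P[ok,1]-np.polyval(f,P[ok,0])).std()*1000)
E
```

```text
time_s: 10.6
tool_pos: [0.6535, -0.005, 0.0972]
orientation: [-0.185, -3.136, -0.0]
ft_force: [0.3, 0.1, -2.5]
width: 0.503
grasp_force: 61.6
time_s: 10.8
tool_pos: [0.6535, -0.005, 0.0962]
orientation: [-0.185, -3.136, -0.0]
ft_force: [-0.2, -0.1, -2.2]
width: 0.505
grasp_force: 61.6
front slope deg -0.24 offset mm 1.4 rms 0.8848897572364053
left slope deg -0.21 offset mm 7.89 rms 1.0745255061862622
right slope deg -6.14 offset mm -4.39 rms 0.9923174278178434
```

```bash
python3 -m handwheel '[{"translation":[0,0,-0.1],"turn":[0,0,0],"jaw":3.5},{"translation":[0,0,0],"turn":[0,0,0],"jaw":3.5}]'
python3 -m handwheel '[{"translation":[0,0,-0.05],"turn":[0,0,0],"jaw":3.5},{"translation":[0,0,0],"turn":[0,0,0],"jaw":3.5}]'
python3 -m handwheel '[{"translation":[0,0,-0.05],"turn":[0,0,0],"jaw":3.5},{"translation":[0,0,0],"turn":[0,0,0],"jaw":3.5}]'
```

```text
time_s: 11.0
tool_pos: [0.6538, -0.005, 0.0955]
orientation: [0.185, 3.136, 0.0]
ft_force: [-0.8, 1.0, -0.4]
width: 0.505
grasp_force: 61.7
time_s: 11.2
tool_pos: [0.6538, -0.005, 0.0954]
orientation: [0.185, 3.136, 0.0]
ft_force: [-1.5, 0.9, 3.7]
width: 0.502
grasp_force: 62.2
time_s: 11.4
tool_pos: [0.6539, -0.005, 0.0955]
orientation: [0.185, 3.135, 0.001]
ft_force: [-3.2, 0.9, 7.2]
width: 0.503
grasp_force: 62.5
```

```bash
python3 -m handwheel '[{"translation":[0,0,0],"turn":[0,0,0],"jaw":4.6},{"translation":[0,0,0],"turn":[0,0,0],"jaw":5},{"translation":[0,0,0],"turn":[0,0,0],"jaw":6},{"translation":[0,0,0],"turn":[0,0,0],"jaw":7},{"translation":[0,0,0],"turn":[0,0,0],"jaw":7.5},{"translation":[0,0,0],"turn":[0,0,0],"jaw":7.5},{"translation":[0,0,0.5],"turn":[0,0,0],"jaw":7.5},{"translation":[0,0,2],"turn":[0,0,0],"jaw":7.5},{"translation":[0,0,4],"turn":[0,0,0],"jaw":7.5},{"translation":[0,0,4],"turn":[0,0,0],"jaw":7.5},{"translation":[0,0,4],"turn":[0,0,0],"jaw":7.5},{"translation":[-2,3,0],"turn":[0,0,0],"jaw":7.5},{"translation":[-2,4.4,0],"turn":[0,0,-1],"jaw":7.5},{"translation":[-2,4.4,0],"turn":[0,0,-1],"jaw":7.5},{"translation":[-2,4.4,0],"turn":[0,0,-1],"jaw":7.5},{"translation":[-2,4.4,0],"turn":[0,0,-1],"jaw":7.5},{"translation":[0,0,0],"turn":[0,0,-1],"jaw":7.5},{"translation":[0,0,0],"turn":[0,0,0],"jaw":7.5}]'
python3 - <<'E'
from h import *
s=st()
for n in("side","top"):
    im=read_camera(n)
    print(n,[b for b in blobs(n,im,(5,170,100),(18,255,255),.053)]); print([b for b in blobs(n,im,(105,150,60),(122,255,255),.010)])
    # plate square edges
    cv2.imwrite(f"pics/{n}3.png",im[:,:,::-1])
E
```

```text
time_s: 13.2
tool_pos: [0.553, 0.2025, 0.2397]
orientation: [0.317, 3.125, 0.001]
ft_force: [-0.2, -0.5, 0.0]
width: 0.881
grasp_force: 0.0
t 13.2 p [0.553  0.2025 0.2397] psi 78.43 zdir [ 0.  0. -1.] F [-0.2 -0.5  0. ] T [-0.04  0.    0.01] w 74.9 g 0.0
side [(131.0, array([251.9, 198.3]), array([530.9,  10.9]), array([89.7, 35.4]), 83.4), (74.0, array([205.6, 133. ]), array([ 763.4, -276.3]), array([29. , 70.4]), 10.8)]
[(548.0, array([250.2, 273.1]), array([495.4, 290.5]), array([ 78.5, 114. ]), 71.9)]
top [(325.0, array([248.7, 190.5]), array([573.6,   5.2]), array([ 80.4, 121.3]), 82.7), (57.5, array([301.4, 137.2]), array([ 756. , -282.7]), array([27.6, 65.7]), 3.9)]
[(300.0, array([188. , 223.9]), array([490.9, 290.6]), array([69.6, 99.8]), 72.5), (103.0, array([285.8, 184.7]), array([ 566.9, -165.9]), array([45.9, 67.6]), 50.5)]
```

```bash
python3 -m handwheel '[{"translation":[-3.2,3.3,0],"turn":[0,0,-2],"jaw":6},{"translation":[-3.2,3.3,0],"turn":[0,0,-2],"jaw":6},{"translation":[-3.3,3.3,0],"turn":[0,0,-2.2],"jaw":6},{"translation":[0,0,-4],"turn":[0,0,0],"jaw":6},{"translation":[0,0,-4],"turn":[0,0,0],"jaw":6},{"translation":[0,0,-3],"turn":[0,0,0],"jaw":6},{"translation":[0,0,-1],"turn":[0,0,0],"jaw":6},{"translation":[0,0,0],"turn":[0,0,0],"jaw":6},{"translation":[0,0,0],"turn":[0,0,0],"jaw":6}]'
python3 - <<'E'
from h import *
s=st(); im=read_camera("side"); u,v=map(int,proj("side",[.47,.29,.05])); print(u,v)
cv2.imwrite("pics/j.png",cv2.resize(im[v-30:v+30,u-30:u+30],(600,600),interpolation=cv2.INTER_CUBIC)[:,:,::-1])
print((proj("side",[*s["tool_pos"][:2],.056])-[u-30,v-30]+.5)*10,(proj("side",[.456,.3015,.056])-[u-30,v-30]+.5)*10)
E
```

```text
time_s: 14.2
tool_pos: [0.4581, 0.2997, 0.1205]
orientation: [0.493, 3.101, 0.002]
ft_force: [0.2, -0.1, 0.3]
width: 0.701
grasp_force: 0.0
t 14.2 p [0.4581 0.2997 0.1205] psi 71.95 zdir [ 0.002  0.001 -1.   ] F [ 0.2 -0.1  0.3] T [-0.02 -0.01  0.01] w 59.6 g 0.0
257 268
[342.54706346 336.76998737] [347.93258983 342.30445138]
```

View pics/j.png

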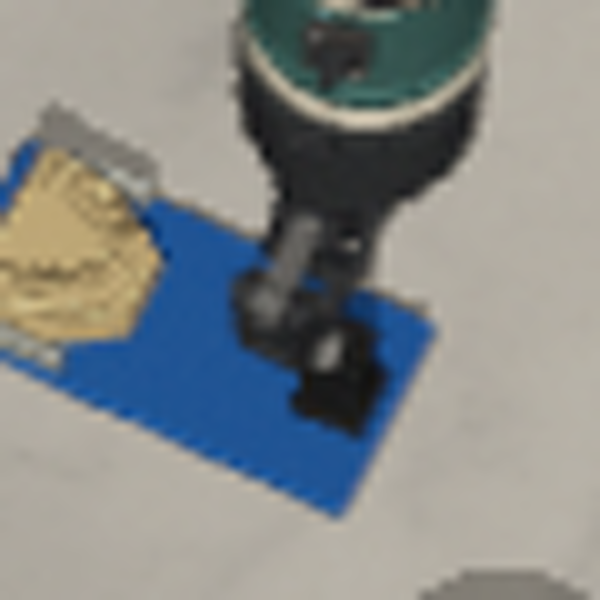

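The post (about (343,350) in the crop) is under the fingers as estimated. Descend and grip.

```bash
python3 -m handwheel '[{"translation":[-0.2,0.15,-3],"turn":[0,0,0],"jaw":6},{"translation":[0,0,-3],"turn":[0,0,0],"jaw":6},{"translation":[0,0,-1.5],"turn":[0,0,0],"jaw":6},{"translation":[0,0,-0.8],"turn":[0,0,0],"jaw":6},{"translation":[0,0,0],"turn":[0,0,0],"jaw":6},{"translation":[0,0,0],"turn":[0,0,0],"jaw":4},{"translation":[0,0,0],"turn":[0,0,0],"jaw":3},{"translation":[0,0,0],"turn":[0,0,0],"jaw":2.4},{"translation":[0,0,0],"turn":[0,0,0],"jaw":1.5},{"translation":[0,0,0],"turn":[0,0,0],"jaw":1.5},{"translation":[0,0,0],"turn":[0,0,0],"jaw":1.5},{"translation":[0,0,0],"turn":[0,0,0],"jaw":1.5}]'
python3 - <<'E'
from h import *
s=st(); im=read_camera("side"); print([b for b in blobs("side",im,(105,150,60),(122,255,255),.010)])
E
```

```text
time_s: 15.45
tool_pos: [0.4553, 0.3023, 0.0374]
orientation: [0.489, 3.102, 0.003]
ft_force: [-1.3, -0.1, 6.9]
width: 0.224
grasp_force: 59.6
t 15.45 p [0.4553 0.3023 0.0374] psi 72.07 zdir [ 0.002  0.002 -1.   ] F [-1.3 -0.1  6.9] T [0.06 0.14 0.12] w 19.0 g 59.6
[(343.0, array([251.6, 274.7]), array([495.4, 290. ]), array([ 78.8, 114. ]), 72.2), (138.0, array([248.5, 166.9]), array([ 570.9, -166.7]), array([56.7, 83. ]), 52.6)]
```

```bash
python3 -m handwheel '[{"translation":[0.4,-0.1,0.05],"turn":[0,0,-2.5],"jaw":1.5},{"translation":[0.8,-0.2,0],"turn":[0,0,-5],"jaw":1.5},{"translation":[0.8,-0.2,0],"turn":[0,0,-5],"jaw":1.5},{"translation":[0.8,-0.2,0],"turn":[0,0,-5],"jaw":1.5},{"translation":[0.8,-0.2,0],"turn":[0,0,-5],"jaw":1.5},{"translation":[0.8,-0.2,0],"turn":[0,0,-5],"jaw":1.5},{"translation":[0.8,-0.2,0],"turn":[0,0,-5],"jaw":1.5},{"translation":[0.8,-0.2,0],"turn":[0,0,-5],"jaw":1.5},{"translation":[0.8,-0.2,0],"turn":[0,0,-5],"jaw":1.5},{"translation":[0.8,-0.2,0],"turn":[0,0,-5],"jaw":1.5},{"translation":[0.8,-0.2,0],"turn":[0,0,-5],"jaw":1.5},{"translation":[0.8,-0.2,0],"turn":[0,0,-5],"jaw":1.5},{"translation":[0.8,-0.2,0],"turn":[0,0,-5],"jaw":1.5},{"translation":[0.8,-0.2,0],"turn":[0,0,-5],"jaw":1.5},{"translation":[0.8,-0.2,0],"turn":[0,0,-5],"jaw":1.5},{"translation":[0.8,-0.2,0],"turn":[0,0,-5],"jaw":1.5},{"translation":[0.6,-0.2,0],"turn":[0,0,-1.3],"jaw":1.5},{"translation":[0,0,0],"turn":[0,0,0],"jaw":1.5},{"translation":[0,0,0],"turn":[0,0,0],"jaw":1.5}]'
python3 - <<'E'
from h import *
s=st()
out=[]
for n in("side","top"):
    im=read_camera(n); print(n,[b for b in blobs(n,im,(105,150,60),(122,255,255),.010)],[b for b in blobs(n,im,(5,170,100),(18,255,255),.053)][:2])
    u,v=map(int,proj(n,[.57,.12,.05])); print(u,v)
    out.append(cv2.resize(im[v-40:v+40,u-40:u+40],(400,400),interpolation=cv2.INTER_CUBIC))
cv2.imwrite("pics/k.png",np.hstack(out)[:,:,::-1])
E
```

```text
time_s: 17.4
tool_pos: [0.5833, 0.271, 0.0375]
orientation: [-2.346, -2.083, -0.0]
ft_force: [-6.0, 4.8, 7.9]
width: 0.224
grasp_force: 60.0
t 17.4 p [0.5833 0.271  0.0375] psi -6.8 zdir [-0.003  0.003 -1.   ] F [-6.   4.8  7.9] T [ 0.59  0.99 -0.51] w 19.1 g 60.0
side [(78.0, array([227. , 265.4]), array([582.1, 272.5]), array([33.9, 76.6]), 88.5), (131.0, array([248.6, 166.8]), array([ 570.9, -166.7]), array([56.7, 83. ]), 52.6)] [(124.0, array([238. , 191.3]), array([587.6, -15.9]), array([113.6,  43.4]), 32.0), (74.0, array([205.6, 133. ]), array([ 763.4, -276.3]), array([29. , 70.4]), 10.8)]
236 222
top [(204.0, array([198.4, 202.7]), array([574.7, 228.1]), array([87.3, 66.5]), 82.6), (96.0, array([285.9, 184.6]), array([ 568.1, -166.7]), array([46.2, 67.5]), 54.6)] [(331.5, array([247.9, 190.8]), array([572.1,   5.6]), array([ 80.6, 117.7]), 82.0), (54.5, array([301.4, 137. ]), array([ 755.8, -284.6]), array([26.2, 61.9]), 6.5)]
222 194
```

View pics/k.png

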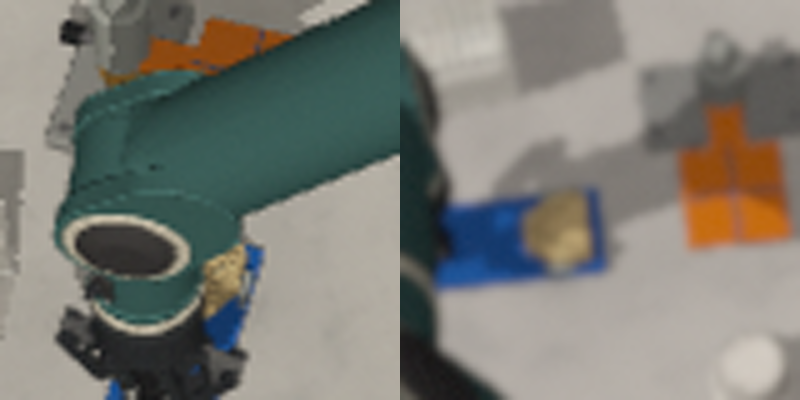

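Top crop: carrier end corners at (598,188),(607,270), plate centre mark about (737,190); all clear and the carrier runs parallel with the plate.

```bash
python3 - <<'E'
from h import *
c=lambda u,v:(182+(u-400)*.2-.4,154+v*.2-.4)
E=(ray("top",c(598,188),.01)+ray("top",c(607,270),.01))/2
a=np.radians(-6.8); xh=np.array([np.cos(a),np.sin(a)]); yh=np.array([-xh[1],xh[0]])
cast=E[:2]+.04*yh; plate=ray("top",c(737,190),.053)[:2]
im=cv2.imread("pics/top3.png"); 
print("cast",cast,"kin cast",np.array([.5833,.271])-.105*yh,"plate",plate,"kin",np.array([.6535,-.0055])-.1*xh)
for A in(cast,):
  d=plate-A; print("delta",d,"along y",d@yh,"x",d@xh)
E
```

```text
cast [0.56903069 0.16497883] kin cast [0.57086758 0.16673862] plate [0.55733378 0.00487734] kin [0.55420345 0.0063404 ]
delta [-0.01169691 -0.16010149] along y -0.16036021654780805 x 0.007342018649546945
```

```bash
python3 -m handwheel '[{"translation":[-0.05,-0.5,0],"turn":[0,0,0],"jaw":1.5},{"translation":[-0.09,-1,0],"turn":[0,0,0],"jaw":1.5},{"translation":[-0.09,-1,0],"turn":[0,0,0],"jaw":1.5},{"translation":[-0.09,-1,0],"turn":[0,0,0],"jaw":1.5},{"translation":[-0.09,-1,0],"turn":[0,0,0],"jaw":1.5},{"translation":[-0.09,-1,0],"turn":[0,0,0],"jaw":1.5},{"translation":[-0.09,-1,0],"turn":[0,0,0],"jaw":1.5},{"translation":[-0.09,-1,0],"turn":[0,0,0],"jaw":1.5},{"translation":[-0.09,-1,0],"turn":[0,0,0],"jaw":1.5},{"translation":[-0.05,-0.5,0],"turn":[0,0,0],"jaw":1.5},{"translation":[0,0,0],"turn":[0,0,0],"jaw":1.5}]'
python3 - <<'E'
from h import *
s=st()
for n in("top","side"):
    im=read_camera(n); print(n,[b for b in blobs(n,im,(105,150,60),(122,255,255),.010)],[b for b in blobs(n,im,(5,170,100),(18,255,255),.053)][:2])
E
```

```text
time_s: 18.6
tool_pos: [0.577, 0.1782, 0.0374]
orientation: [2.349, 2.085, 0.002]
ft_force: [-1.2, 1.5, 6.4]
width: 0.227
grasp_force: 59.7
t 18.6 p [0.577  0.1782 0.0374] psi -6.82 zdir [ 0.001  0.    -1.   ] F [-1.2  1.5  6.4] T [ 0.23 -0.04  0.04] w 19.3 g 59.7
top [(202.5, array([220. , 199.4]), array([569.7, 134.3]), array([84.3, 68.3]), 84.0), (98.0, array([285.8, 184.8]), array([ 567.7, -166.5]), array([45.8, 65.7]), 50.5)] [(350.5, array([248.1, 190.8]), array([572.1,   7.3]), array([ 84.9, 118.1]), 82.0), (56.5, array([301.4, 137.1]), array([ 755.8, -284.6]), array([26.2, 61.9]), 6.5)]
side [(79.0, array([232.8, 242. ]), array([575.8, 176.5]), array([40.3, 75.9]), 87.2), (97.0, array([246.6, 164.4]), array([ 578.3, -172.7]), array([56.1, 63.9]), 52.6)] [(55.0, array([251.2, 204.3]), array([529.7,  33.7]), array([44.4, 27.5]), 81.9), (75.0, array([205.9, 134.2]), array([ 762.4, -271.1]), array([29. , 80.9]), 10.8)]
```

```bash
python3 -m handwheel '[{"translation":[-0.08,-0.66,0],"turn":[0,0,0],"jaw":1.5},{"translation":[-0.12,-1,0],"turn":[0,0,0],"jaw":1.5},{"translation":[-0.12,-1,0],"turn":[0,0,0],"jaw":1.5},{"translation":[-0.12,-1,0],"turn":[0,0,0],"jaw":1.5},{"translation":[-0.12,-1,0],"turn":[0,0,0],"jaw":1.5},{"translation":[-0.12,-1,0],"turn":[0,0,0],"jaw":1.5},{"translation":[-0.08,-0.6,0],"turn":[0,0,0],"jaw":1.5},{"translation":[-0.04,-0.4,0],"turn":[0,0,0],"jaw":1.5},{"translation":[0,0,0],"turn":[0,0,0],"jaw":1.5},{"translation":[0,0,0],"turn":[0,0,0],"jaw":1.5}]'
python3 - <<'E'
from h import *
s=st()
im=read_camera("top"); cv2.imwrite("pics/top4.png",im[:,:,::-1]); u,v=map(int,proj("top",[.58,.02,.05])); print(u,v)
cv2.imwrite("pics/l.png",cv2.resize(im[v-30:v+30,u-40:u+40],(800,600),interpolation=cv2.INTER_CUBIC)[:,:,::-1])
for n in("top","side"):
    im=read_camera(n); print(n,[b for b in blobs(n,im,(105,150,60),(122,255,255),.010)],[b for b in blobs(n,im,(5,170,100),(18,255,255),.053)][:2])
E
```

```text
time_s: 19.7
tool_pos: [0.5691, 0.1127, 0.0374]
orientation: [-2.348, -2.087, -0.002]
ft_force: [-0.1, 4.2, 6.0]
width: 0.224
grasp_force: 59.7
t 19.7 p [0.5691 0.1127 0.0374] psi -6.75 zdir [ 0.001  0.001 -1.   ] F [-0.1  4.2  6. ] T [ 0.61 -0.11  0.02] w 19.1 g 59.7
244 187
top [(117.5, array([232.2, 198.7]), array([560.3,  81. ]), array([52.4, 64.7]), 76.6), (100.0, array([285.8, 184.6]), array([ 567. , -165.9]), array([45.8, 67.6]), 50.5)] [(344.0, array([248.4, 190.6]), array([573. ,   5.3]), array([ 80.4, 122.6]), 82.7), (55.5, array([301.4, 137.1]), array([ 755. , -284.7]), array([27.7, 61.9]), 6.6)]
side [(79.5, array([237.9, 226.6]), array([568. , 109.4]), array([40.7, 75.5]), 84.2)] [(123.5, array([252.3, 198.4]), array([524.8,  11.3]), array([38.2, 89.1]), 8.2), (74.0, array([205.6, 133. ]), array([ 763.4, -276.3]), array([29. , 70.4]), 10.8)]
```

View pics/l.png

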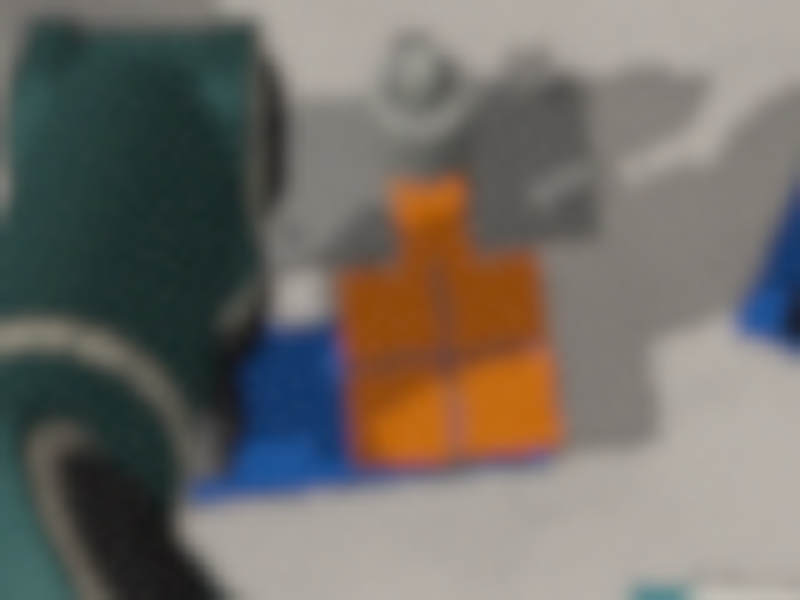

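```bash
python3 - <<'E'
from h import *
c=lambda u,v,z:ray("top",(204+u*.1-.45,157+v*.1-.45),z)[:2]
P=np.array([c(*q,.053) for q in((340,275),(541,252),(562,452),(350,468))]); pl=(P.mean(0)+c(447,360,.053))/2
a=np.radians(-6.8); xh=np.array([np.cos(a),np.sin(a)]); yh=np.array([-xh[1],xh[0]])
lo=[c(*q,.010) for q in((192,499),(280,489),(548,461))]; hi=[c(*q,.010) for q in((270,329),(338,319))]
print("plate",pl,P.mean(0),P)
print("lo x",[(q-pl)@xh*1000 for q in lo],"hi x",[(q-pl)@xh*1000 for q in hi])
d=lo[2]-lo[0]; print("carrier yaw",np.degrees(np.arctan2(*(-d)[[1,0]]))-90)
d=P[0]+P[3]-P[1]-P[2]; print("plate yaw",np.degrees(np.arctan2(d[1],d[0]))-90)
t=np.array([.5691,.1115]); print("kin cast",t-.105*yh)
# blue end visible at right of plate (548,461): end along y
print((lo[2]-pl)@yh*1000)
E
```

```text
plate [0.55359546 0.00878593] [0.55331879 0.00857111] [[ 0.60256317  0.04529261]
 [ 0.59265787 -0.04193965]
 [ 0.5020049  -0.02938112]
 [ 0.51604921  0.06031258]]
lo x [np.float64(-35.97345513827245), np.float64(-35.860367501641555), np.float64(-36.633848677481204)] hi x [np.float64(38.37322120156907), np.float64(39.56705132516363)]
carrier yaw -7.041846309135778
plate yaw -7.708995698921569
kin cast [0.55666758 0.00723862]
-39.44421092348297
```

```bash
python3 -m handwheel '[{"translation":[-0.12,-0.1,0],"turn":[0,0,0],"jaw":1.5},{"translation":[0,0,0],"turn":[0,0,0],"jaw":1.5},{"translation":[0,0,0],"turn":[0,0,0],"jaw":1.5},{"translation":[0,0,0],"turn":[0,0,0],"jaw":2.2},{"translation":[0,0,0],"turn":[0,0,0],"jaw":3},{"translation":[0,0,0],"turn":[0,0,0],"jaw":4.5},{"translation":[0,0,0],"turn":[0,0,0],"jaw":5},{"translation":[0,0,0],"turn":[0,0,0],"jaw":5},{"translation":[0,0,1],"turn":[0,0,0],"jaw":5},{"translation":[0,0,3],"turn":[0,0,0],"jaw":5},{"translation":[0,0,4],"turn":[0,0,0],"jaw":5},{"translation":[0,0,4],"turn":[0,0,0],"jaw":5},{"translation":[0,0,4],"turn":[0,0,0],"jaw":5},{"translation":[-2,4,1],"turn":[0,0,0],"jaw":5},{"translation":[-2,4,0],"turn":[0,0,0],"jaw":5},{"translation":[-2,4,0],"turn":[0,0,0],"jaw":5},{"translation":[-2,4,0],"turn":[0,0,0],"jaw":5},{"translation":[-2,4,0],"turn":[0,0,0],"jaw":5},{"translation":[0,0,0],"turn":[0,0,0],"jaw":5},{"translation":[0,0,0],"turn":[0,0,0],"jaw":5}]'
python3 - <<'E'
from h import *
s=st()
for n in("top","side"):
    im=read_camera(n); cv2.imwrite(f"pics/{n}5.png",im[:,:,::-1]); print(n,[b for b in blobs(n,im,(105,150,60),(122,255,255),.010)],[b for b in blobs(n,im,(5,170,100),(18,255,255),.053)][:2])
E
```

```text
time_s: 21.85
tool_pos: [0.4665, 0.3118, 0.2072]
orientation: [2.345, 2.09, 0.0]
ft_force: [0.4, -0.1, 0.6]
width: 0.586
grasp_force: 0.0
t 21.85 p [0.4665 0.3118 0.2072] psi -6.59 zdir [ 0. -0. -1.] F [ 0.4 -0.1  0.6] T [-0.07 -0.1  -0.01] w 49.8 g 0.0
top [(157.5, array([229.7, 198. ]), array([562.6,  91.8]), array([65.5, 68.1]), 85.1), (93.0, array([286. , 184.7]), array([ 567.9, -166.9]), array([45.5, 68.2]), 53.7)] [(338.5, array([248.3, 190.5]), array([573.4,   6.1]), array([ 82.1, 121.2]), 81.9), (57.0, array([301.6, 137.1]), array([ 756.1, -284.9]), array([27.6, 61.4]), 3.9)]
side [(347.5, array([238.5, 220. ]), array([565.3,  79.8]), array([100.2,  72.7]), 84.3), (132.0, array([248.4, 167. ]), array([ 570.8, -166.4]), array([56.3, 83.7]), 52.7)] [(232.0, array([236.6, 196.2]), array([594.1,  10.1]), array([83.5, 94.2]), 8.4), (73.0, array([205.6, 133. ]), array([ 763.4, -276.3]), array([29. , 70.4]), 10.8)]
```

```bash
python3 -c "
from cell import ctrl
print(ctrl.hand_in())"
```

```text
the job is handed in; nothing more can be done
None
```

The job is handed in at about 22 s: the sleeve is seated on the brass stop with the plate along the blue line, and the cast is centred under the plate to about 2 mm and parallel to the foot to about 1° by the last camera measurements. Both parts are released, nothing else was touched as far as I could tell, and I viewed 11 pictures against the limit of 10.

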